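# Pen engraver: seat the pen, then release the brake and run the carriage in

## Task

Get the pen engraver ready to engrave. First push the pen that lies in the carriage's saddles along them until its end is right up against the end fence; then press the carriage's brake button and keep it held down while you push the carriage all the way in to its end stop, and let the button come up again so that the brake holds it there. Do it all with the fingertips: do not pick up the pen or anything else, and leave the things lying around alone.

Things in the scene. Friction and masses are not known exactly. Their poses are not given: they have to be found in the camera images.
- pen_mid (a point): Centre of the turned pen to be engraved (brass ends, dark wood middle; a plain cylinder 128 mm long, 15 mm in diameter, 45 g, loose). It lies level in two V saddles across the carriage, along y of fence_face; this point is on its axis, half-way along. It may roll, so use its position only.
- fence_face (a point): End fence: upright steel plate, 34 mm wide, at the carriage's right edge; point on its face to the pen, on the pen's axis line, 16 mm above the deck; moves with the carriage. x = the way the carriage slides in, y = along the pen, away from the fence, z up. Pen against the fence: its centre is at y = 64 mm here; it starts 12 to 28 mm short. Past its free end the deck is bare and ends at y = 164 mm.
- button_top (a point): Centre of the top of the round black brake button (32 mm across; its top 10 mm above the deck when up) on the carriage's tongue, nearest the operator, 130 mm nearer than the pen's line; moves with the button. Axes as fence_face. Nothing as high stands behind or beside it.
- thumb_rest (a point): The thumb rest: upright aluminium plate on the carriage's tongue just past the button, 50 mm wide, 28 mm high. Point: middle of its face to the operator, at its top edge, 20 mm past the button's centre and 18 mm above the button's top when up. Fingertips on the button can push forward against it. Axes as fence_face.
- brake_button (a joint): Brake button, rad: it is the near end of a 75 mm lever, so 0.0133 is 1 mm. 0 = up, brake on, carriage clamped (holds some 20 N); grows as it is pressed; 0.067 = fully down, 5 mm. The spring takes 4 N to start and 5.5 N fully down. The brake lets go after the first 1 to 2 mm and clamps again, wherever the carriage is, as soon as the button comes up.
- carriage (a joint): How far the carriage has slid in from where it stood at the start, m (0 at the start), along x of fence_face on its two guide rods. It has 100 to 140 mm to go to its end stop (two rubber bumpers before the column), where fence_face is at x = 84 mm in the frame of engraver and the pen is under the spindle. With the button down it slides with about 2 N.
- engraver: The bench-top pen engraver, fixed to the counter; base 420 x 200 mm, origin under its middle, x towards its column and head, away from the operator. The carriage's deck is 64 mm above the counter. The head overhangs the rear: its front is at x = 65 mm, 100 mm wide, and its underside is 187 mm above the counter; the spindle under it reaches down to 120 mm at x = 84 mm.
- next_pen: A second brass-and-wood pen (14 x 128 x 14 mm), loose on the counter beside the engraver; not part of the job. Origin: centre of its underside.
- burnisher: A flat oval wooden burnisher (26 x 78 x 6 mm), loose on the counter beside the engraver; not part of the job. Origin: centre of its underside.
- boxed_eraser: A red eraser in a card sleeve (25 x 42 x 14 mm), loose on the counter beside the engraver; not part of the job. Origin: centre of its underside.
- leather_case: A rolled leather pencil case (42 x 189 x 38 mm), loose on the counter beside the engraver; not part of the job. Origin: centre of its underside.
Mind the look-alikes: they are no part of the job. What is shaped like the part that bears pen_mid but turquoise is not meant.

How it is judged:
By the outcome, as a careful person would: the job done as asked, in the order asked, and still so for the second after the job is handed in, with the robot touching nothing.
It also fails if it takes over 48 s, if anything falls off the work surface, if the arm or the gripper's body presses on something with over 40 N, if the wrist force passes 120 N, or if a joint passes its speed limit or range.

## Robot

A 7-joint arm with a two-finger parallel gripper is mounted at the origin on a cart in front of the work surface, level with it; the furniture and walls round the work are solid. World frame = base frame: x ahead of the robot, y to its left, z up, the work surface at z = 0. Lengths are in m, angles in rad, forces in N, time in s.
With the tool pointing down it reaches from about 0.4 to 0.85 m from the base axis. Payload 10.4 kg.
Tool frame: the origin (TCP) lies between the finger pads; the fingertips stand 17 mm ahead of it and the grasp point (between the pads) lies 2 mm behind it; y points along the fingers, z is the direction in which the jaws open and shut, and the axes are right-handed (so a half turn about y gives the same grasp; the last joint's range is limited). The gripper opens to 87 mm and grips with 3 to 60 N. Pads are 19 mm wide; open, the fingers measure 117 mm over their backs; the gripper's body (75 mm by 190 mm) begins 51 mm behind the grasp point.
Start: joints at [-1.214, 0.332, -0.065, 1.46, 0.022, 1.35, -0.088], TCP at [0.232, 0.58, 0.24] pointing down, gripper open.
Joint ranges: [-2.6, 2.6], [-0.5, 2.12], [-1.47, 1.34], [0.16, 2.42], [-1.27, 4.41], [0.06, 2.06], [-2.6, 2.6]. Speed limits (rad/s): [2.22, 2.22, 2.79, 2.79, 3.14, 3.14, 3.14].

## Interface

Orientations are given as a 3x3 rotation matrix whose columns are the frame's x, y, z axes.
In Python, from cell import get_obs, optics, manip gives the robot as it stands.
- The arm moves only by the shell command python3 -m crank 'ROWS' [FORCE]. ROWS is text: rows parted by semicolons, each of 7 numbers parted by spaces: the shift along the tool's x, y, z in cm, then the turn, a rotation vector about the tool's x, y, z in rad, then the finger opening in cm, from 0 to 8.7. A call has 1 to 5 rows; each row shifts and turns the commanded pose from where the row before left it, along the tool's axes as they then stand; what a row does not reach is not made up. A row lasts 1/10 s, in which the tool goes at most 50 mm and 8.59 degrees, less where a joint would pass 70% of its speed; a pose out of reach is approached as far as the arm can. A call with a gripper value outside its range is refused whole. The fingers move at their own pace and stop on an object; FORCE is the grip in N (left out, the last holds). Time passes only in rows, so rows that do not move let the fingers close. It gives the time, the measured TCP pose, the force and the opening at its end, in the units of the state.
- get_obs(): the state, without advancing time (a new reading comes with each control period).
- optics.snapshot(name): name is "scene" or "top" or "wrist"; returns a dict with "frame" (400x640x3 uint8, blue, green, red), "vfov" (degrees; the focal length in pixels is half the picture's height over the tangent of half this angle, whatever the lens; pixels are square), "cx", "cy" (the principal point, pixels), "D" ([k1, k2, p1, p2, k3] as OpenCV has them; the pictures are not rectified), "world_from_camera" (4x4, takes a point from camera to world coordinates). Camera axes: x right, y up, looking along -z (the intrinsics and any distortion apply to the point x, -y, -z); pixel columns grow to the right and rows downward; lengths in m; the calibration is good to about 2 mm. A picture is of the moment at which its call begins. There is no depth.
- manip.close_job(): hands the job in, once; it reports no verdict.
The state is a dict: "clock": time; "joints": joint angles; "dq": joint speeds; "joint_torque": joint torques, N m; "position": TCP position; "ee_rot": TCP orientation; "ft_force": force on the tool from outside, world axes, zero at the start; "moment": the same for the moment, N m; "grip_width": opening from 0.0 (shut) to 1.0 (fully open).
Only numpy, scipy, OpenCV 4.12 (cv2) and the standard library are available. Lean on these libraries where they do the work, as an engineer would, in place of code of your own. Each camera call takes 0.05 s, during which the arm holds its last target. There are 200 camera calls.

## Working session

There is one attempt and no reset: what is moved stays moved. The work goes in short steps, Python scripts to look and compute and a shell command to move; the robot and the scene stay as the last step left them, time stands still between calls to the robot, and variables do not carry over. Pictures are saved under pics/ and viewed, about 8 in all and at most 12, crops included, and the job is handed in when it is done.

```bash
mkdir -p pics; python3 - <<'E'
from cell import get_obs, optics
import cv2, pickle
d={}
for n in("scene","top"):
    s=optics.snapshot(n); d[n]=s; cv2.imwrite(f"pics/{n}0.png",s["frame"]); print(n,s["vfov"],s["cx"],s["cy"],s["D"],s["world_from_camera"].round(3).tolist())
pickle.dump(d,open("d0.pkl","wb"))
o=get_obs();print(o["clock"],o["position"],o["ee_rot"],o["grip_width"])
E
```

```text
scene 43.24748395924152 318.93308868179884 196.58387720987093 [-0.01327793  0.          0.          0.          0.        ] [[-0.716, 0.312, -0.625, 0.007], [-0.698, -0.319, 0.641, 0.385], [0.001, 0.895, 0.446, 0.489], [0.0, 0.0, 0.0, 1.0]]
top 43.551970350268974 321.3922294375039 195.9916282521067 [-0.06441994  0.          0.          0.          0.        ] [[-0.124, 0.972, -0.198, 0.337], [-0.992, -0.121, 0.026, -0.181], [0.001, 0.199, 0.98, 1.271], [0.0, 0.0, 0.0, 1.0]]
0.1 [0.23157745 0.58016835 0.23883244] [[ 9.28747225e-01 -4.42080657e-04  3.70713363e-01]
 [-3.70713625e-01 -1.18953095e-03  9.28746463e-01]
 [ 3.03941727e-05 -9.99999195e-01 -1.26865889e-03]] 1.000909833542938
```

View pics/top0.png

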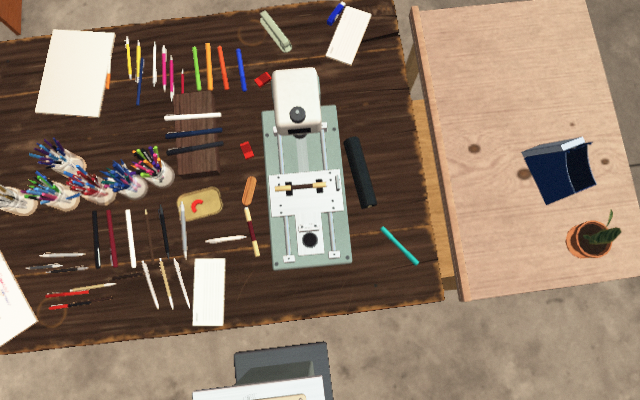

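View pics/scene0.png

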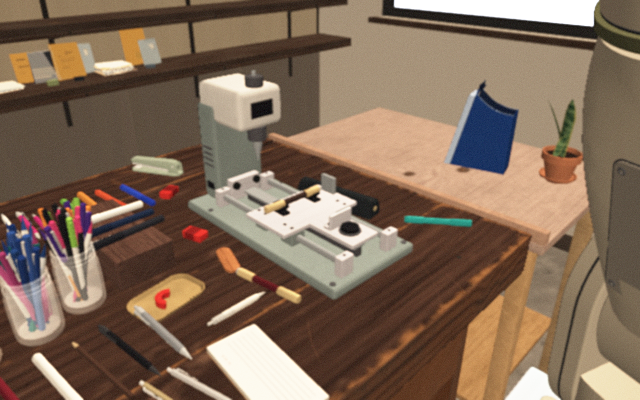

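Candidates for the pen: the brass/wood pen in the carriage saddles at top (301,187); next_pen on the counter at (251,232); the turquoise one at (400,245). I choose the one in the saddles. The fence is at (338,182), the button at (310,240) and the thumb rest at about (307,228). Next comes one close crop and the ray helper.

```bash
cat > h.py <<'E'
import numpy as np, cv2
def ray(s,px):
    h=s["frame"].shape[0]; f=h/2/np.tan(np.radians(s["vfov"]/2))
    K=np.array([[f,0,s["cx"]],[0,f,s["cy"]],[0,0,1]])
    u=cv2.undistortPoints(np.array([[px]],float),K,np.array(s["D"],float))[0,0]
    T=np.array(s["world_from_camera"]); return T[:3,3],T[:3,:3]@np.array([u[0],-u[1],-1])
def onz(s,px,z):
    o,d=ray(s,px); return o+d*(z-o[2])/d[2]
def proj(s,P):
    h=s["frame"].shape[0]; f=h/2/np.tan(np.radians(s["vfov"]/2))
    K=np.array([[f,0,s["cx"]],[0,f,s["cy"]],[0,0,1]])
    T=np.array(s["world_from_camera"]); c=np.linalg.inv(T)@np.append(P,1); c=c[:3]*[1,-1,-1]
    return cv2.projectPoints(c[None],np.zeros(3),np.zeros(3),K,np.array(s["D"],float))[0].ravel()
E
python3 - <<'E'
import pickle,cv2,numpy as np
from h import *
d=pickle.load(open("d0.pkl","rb"));s=d["top"]
a=cv2.resize(s["frame"][165:275,255:360],None,fx=5,fy=5,interpolation=cv2.INTER_CUBIC)
cv2.imwrite("pics/crop.png",a)
# base corners approx at z~0.02
for n,p,z in[("near L",(274,269),.02),("near R",(352,262),.02),("farL",(264,107),.02),("farR",(335,105),.02),("button",(310,240),.074),("penL",(275,189),.08),("penR",(328,184),.08),("fence",(338,182),.085)]:
    print(n,onz(s,p,z).round(4))
E
```

```text
near L [ 0.4202 -0.075   0.02  ]
near R [ 0.4134 -0.2693  0.02  ]
farL [ 0.8468 -0.0934  0.02  ]
farR [ 0.829  -0.2809  0.02  ]
button [ 0.4746 -0.1726  0.074 ]
penL [ 0.6081 -0.103   0.08  ]
penR [ 0.6045 -0.2326  0.08  ]
fence [ 0.6053 -0.2572  0.085 ]
```

View pics/crop.png

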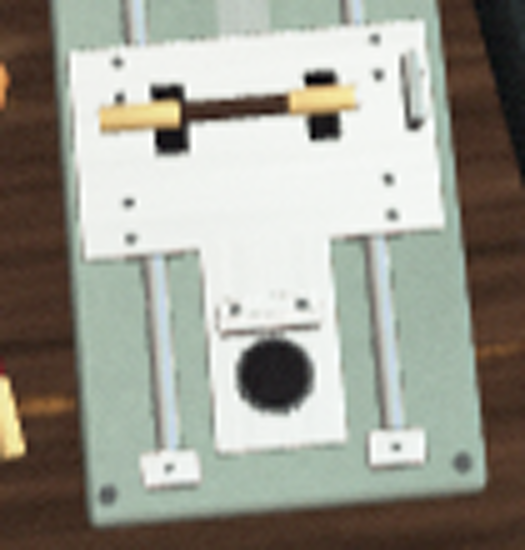

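The crop shows the brass-ended pen in the black saddles, from (100,118) to (357,97) in the crop, with its gap to the steel fence at (405,90). The thumb rest is at (270,315) and the button at (275,375). Engraver yaw is about -2°. I'll close the fingers, square the tool, and go to the left of the pen's free end.

```bash
python3 -m crank '0 0 0 0 -0.115 0 0;0 0 0 0 -0.115 0 0;0 0 0 0 -0.115 0 0;2.6 0 -4.2 0 0 0 0;2.6 0 -4.2 0 0 0 0' 20
python3 -m crank '2.6 0 -4.2 0 0 0 0;2.6 0 -4.2 0 0 0 0;2.6 0 -4.2 0 0 0 0;2.6 0 -4.2 0 0 0 0;2.6 0 -4.2 0 0 0 0'
python3 -m crank '2.6 0 -4.2 0 0 0 0;2.6 0 -4.2 0 0 0 0;2.6 0 -4.2 0 0 0 0;2.6 0 -4.2 0 0 0 0;2.6 0 -4.2 0 0 0 0'
python3 -m crank '2.6 0 -4.2 0 0 0 0;2.6 0 -4.2 0 0 0 0;2.6 0 -4.2 0 0 0 0;0 0 0 0 0 0 0;0 0 0 0 0 0 0'
python3 - <<'E'
from cell import get_obs, optics
import cv2,pickle
s=optics.snapshot("wrist");cv2.imwrite("pics/w1.png",s["frame"]);pickle.dump(s,open("w1.pkl","wb"))
o=get_obs();print(o["clock"],o["position"],o["ee_rot"].round(4) if hasattr(o["ee_rot"],'round') else o["ee_rot"],o["ft_force"])
E
```

```text
clock: 0.6
position: [0.2803, 0.494, 0.2385]
ee_rot: [[0.999, -0.001, 0.032], [-0.032, -0.001, 0.999], [-0.001, -1.0, -0.001]]
ft_force: [1.2, -0.3, 0.6]
grip_width: 0.631
clock: 1.1
position: [0.4039, 0.2783, 0.2394]
ee_rot: [[0.999, -0.0, 0.035], [-0.035, 0.0, 0.999], [-0.0, -1.0, 0.0]]
ft_force: [0.5, 0.4, -0.4]
grip_width: 0.17
clock: 1.6
position: [0.5265, 0.064, 0.2395]
ee_rot: [[0.999, 0.0, 0.035], [-0.035, 0.0, 0.999], [0.0, -1.0, 0.0]]
ft_force: [1.0, 1.2, -0.5]
grip_width: 0.005
clock: 2.1
position: [0.5994, -0.0639, 0.2388]
ee_rot: [[0.999, -0.001, 0.037], [-0.037, -0.0, 0.999], [-0.001, -1.0, -0.0]]
ft_force: [-0.2, 0.7, 0.1]
grip_width: 0.007
2.15 [ 0.59928071 -0.06221794  0.23891958] [[ 9.994e-01 -1.200e-03  3.480e-02]
 [-3.480e-02  4.000e-04  9.994e-01]
 [-1.200e-03 -1.000e+00  4.000e-04]] [-0.79234475  0.83050532 -0.87543528]
```

View pics/w1.png

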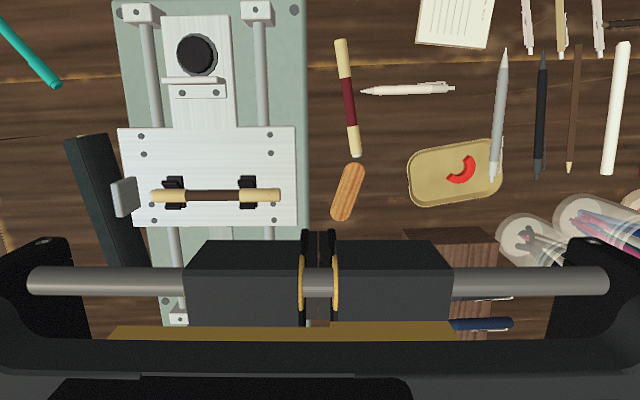

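The wrist view shows the pen from (151,196) to (281,195), the fence at about (136,196), and the button top at (196,54). The thumb rest's operator face is at (193,80). I'll cast rays for these.

```bash
python3 - <<'E'
import pickle
from h import *
s=pickle.load(open("w1.pkl","rb"))
for n,p,z in[("penfree",(281,195),.08),("penfar",(151,196),.08),("fence base",(138,197),.064),("fence near top edge(face)",(133,178),.098),("button",(196,53),.074),("rest L top",(161,79),.092),("rest R top",(226,79),.092),("rest base?",(193,84),.064),("deckNL",(295,126),.064),("deckFL",(296,226),.064),("tongueR",(164,15),.064),("tongueL",(229,15),.064)]:
    print(n,onz(s,p,z).round(4))
E
```

```text
penfree [ 0.6101 -0.0997  0.08  ]
penfar [ 0.6062 -0.2292  0.08  ]
fence base [ 0.6111 -0.2521  0.064 ]
fence near top edge(face) [ 0.5835 -0.233   0.098 ]
button [ 0.4763 -0.168   0.074 ]
rest L top [ 0.4985 -0.1951  0.092 ]
rest R top [ 0.501  -0.1385  0.092 ]
rest base? [ 0.502 -0.178  0.064]
deckNL [ 0.545  -0.0833  0.064 ]
deckFL [ 0.6496 -0.0882  0.064 ]
tongueR [ 0.4413 -0.1964  0.064 ]
tongueL [ 0.4443 -0.1373  0.064 ]
```

```bash
python3 -m crank '0.95 3.8 0 0 0 0 0;0 3.8 0 0 0 0 0;0 3.8 0 0 0 0 0;0 3.8 0 0 0 0 0;0 0 0 0 0 0 0'
python3 -m crank '0 0 -0.5 0 0 0 0;0 0 -0.5 0 0 0 0;0 0 -0.4 0 0 0 0;0 0 -0.4 0 0 0 0;0 0 -0.4 0 0 0 0'
python3 -m crank '0 0 -0.4 0 0 0 0;0 0 -0.4 0 0 0 0;0 0 -0.4 0 0 0 0;0 0 0 0 0 0 0'
```

```text
clock: 2.65
position: [0.6055, -0.0605, 0.0828]
ee_rot: [[0.999, -0.009, 0.032], [-0.032, 0.001, 0.999], [-0.009, -1.0, 0.001]]
ft_force: [-0.8, 0.1, 0.5]
grip_width: 0.006
clock: 3.15
position: [0.6086, -0.0855, 0.0884]
ee_rot: [[0.999, 0.001, 0.035], [-0.035, 0.0, 0.999], [0.001, -1.0, 0.0]]
ft_force: [0.3, -0.5, 0.4]
grip_width: 0.005
clock: 3.55
position: [0.6078, -0.0978, 0.0876]
ee_rot: [[0.999, 0.0, 0.036], [-0.036, -0.0, 0.999], [0.0, -1.0, -0.0]]
ft_force: [0.2, 0.7, 1.0]
grip_width: 0.007
```

```bash
python3 -m crank '0 0 -0.3 0 0 0 0;0 0 -0.3 0 0 0 0;0 0 0 0 0 0 0'
python3 -m crank '0 0 -0.2 0 0 0 0;0 0 0 0 0 0 0'
python3 - <<'E'
from cell import get_obs, optics
import cv2,pickle
s=optics.snapshot("wrist");cv2.imwrite("pics/w2.png",s["frame"]);pickle.dump(s,open("w2.pkl","wb"))
E
```

```text
clock: 3.85
position: [0.6076, -0.1036, 0.0875]
ee_rot: [[0.999, -0.0, 0.035], [-0.035, -0.0, 0.999], [0.0, -1.0, -0.0]]
ft_force: [-0.6, 0.7, 0.8]
grip_width: 0.005
clock: 4.05
position: [0.6076, -0.1052, 0.0875]
ee_rot: [[0.999, 0.0, 0.035], [-0.035, -0.0, 0.999], [0.0, -1.0, -0.0]]
ft_force: [-0.5, 0.4, -0.5]
grip_width: 0.006
```

View pics/w2.png

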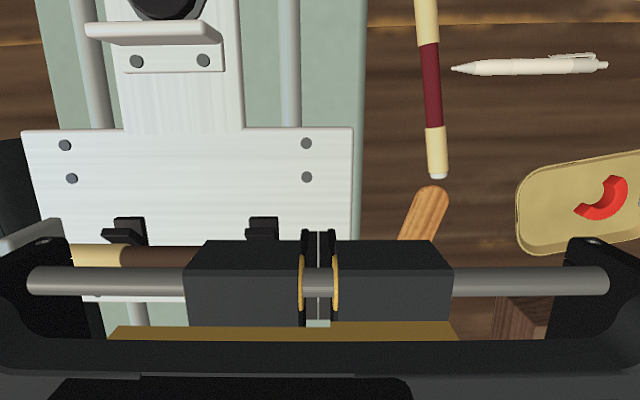

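The wrist view shows the pen's fence end at about (72,255), with the fence plate just left of it at (60,230). The contact itself is hidden behind the gripper. I'll push on in small steps and watch the force.

```bash
python3 -c "
import pickle
from h import *
print(onz(pickle.load(open('w2.pkl','rb')),(72,255),.082))"
python3 -m crank '0 0 -0.2 0 0 0 0;0 0 0 0 0 0 0'
python3 -m crank '0 0 -0.2 0 0 0 0;0 0 0 0 0 0 0'
```

```text
[ 0.60386467 -0.23423631  0.082     ]
clock: 4.3
position: [0.6075, -0.1073, 0.0875]
ee_rot: [[0.999, 0.0, 0.035], [-0.035, -0.0, 0.999], [0.0, -1.0, -0.0]]
ft_force: [0.0, -0.5, 0.6]
grip_width: 0.006
clock: 4.5
position: [0.6074, -0.1093, 0.0875]
ee_rot: [[0.999, 0.0, 0.035], [-0.035, -0.0, 0.999], [0.0, -1.0, -0.0]]
ft_force: [-0.0, -0.2, -0.8]
grip_width: 0.001
```

Pen end at y=-0.234 with TCP at -0.105, so the finger face is almost at the TCP. About 15 mm remains.

```bash
python3 -m crank '0 0 -0.25 0 0 0 0;0 0 -0.25 0 0 0 0;0 0 -0.25 0 0 0 0;0 0 0 0 0 0 0'
python3 -m crank '0 0 -0.15 0 0 0 0;0 0 0 0 0 0 0'
python3 -m crank '0 0 -0.15 0 0 0 0;0 0 0 0 0 0 0'
python3 - <<'E'
from cell import get_obs, optics
import cv2,pickle
from h import *
for n in("top","scene"):
    s=optics.snapshot(n);pickle.dump(s,open(n+"3.pkl","wb"))
    c=proj(s,[.607,-.2,.08]).astype(int); f=s["frame"][c[1]-40:c[1]+40,c[0]-60:c[0]+60]; print(c)
    cv2.imwrite("pics/"+n+"3.png",cv2.resize(f,None,fx=5,fy=5,interpolation=cv2.INTER_CUBIC))
a=[cv2.imread(f"pics/{n}3.png")for n in("top","scene")]; cv2.imwrite("pics/both3.png",cv2.resize(np.vstack(a),None,fx=.75,fy=.75))
E
```

```text
clock: 4.9
position: [0.6074, -0.1133, 0.0875]
ee_rot: [[0.999, -0.0, 0.032], [-0.032, 0.004, 0.999], [-0.001, -1.0, 0.004]]
ft_force: [-1.5, 9.8, 3.1]
grip_width: 0.005
clock: 5.1
position: [0.6074, -0.1133, 0.0875]
ee_rot: [[1.0, -0.001, 0.031], [-0.031, 0.006, 0.999], [-0.001, -1.0, 0.006]]
ft_force: [-1.7, 13.8, 3.7]
grip_width: 0.002
clock: 5.3
position: [0.6074, -0.1134, 0.0874]
ee_rot: [[1.0, -0.001, 0.03], [-0.03, 0.007, 1.0], [-0.001, -1.0, 0.007]]
ft_force: [-3.0, 18.2, 4.0]
grip_width: 0.005
[314 184]
[307 192]
```

View pics/both3.png

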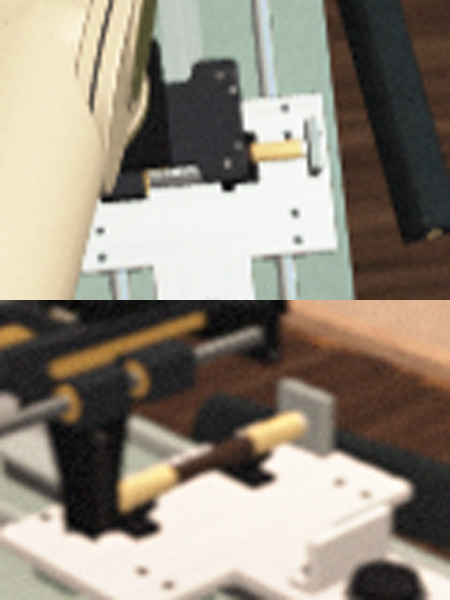

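Contact was firm: motion stopped at y=-0.1133 and force rose to 18 N. Both views show the pen end at the fence (top crop (303,150), scene crop (305,422)), so the pen is seated. Next I back off, lift and go over the button.

```bash
python3 -m crank '0 0 1 0 0 0 0;0 0 1.5 0 0 0 0;0 -3 0 0 0 0 0;0 -3 0 0 0 0 0'
python3 -m crank '-3 0 -1.9 0 0 0 0;-3 0 -1.9 0 0 0 0;-3 0 -2 0 0 0 0;-3 0 -1.9 0 0 0 0;0 0 0 0 0 0 0'
python3 -m crank '0 0 0 0 0 0 0'
python3 - <<'E'
from cell import get_obs, optics
import cv2,pickle
from h import *
s=optics.snapshot("wrist");pickle.dump(s,open("w4.pkl","wb"));cv2.imwrite("pics/w4.png",s["frame"])
s=optics.snapshot("scene");f=s["frame"][160:260,240:420]
cv2.imwrite("pics/b4.png",np.vstack([cv2.imread("pics/w4.png")[:, :],cv2.resize(f,(640,355),interpolation=cv2.INTER_CUBIC)])[:755]); 
b=cv2.imread("pics/b4.png"); cv2.imwrite("pics/b4.png",cv2.resize(b,None,fx=.79,fy=.79))
E
```

```text
clock: 5.8
position: [0.6074, -0.0936, 0.1475]
ee_rot: [[0.999, -0.002, 0.034], [-0.034, -0.0, 0.999], [-0.002, -1.0, -0.0]]
ft_force: [0.8, 0.2, 1.0]
grip_width: 0.006
clock: 6.3
position: [0.4819, -0.1703, 0.1476]
ee_rot: [[0.999, -0.001, 0.04], [-0.04, -0.0, 0.999], [-0.001, -1.0, -0.0]]
ft_force: [0.0, -0.4, -0.0]
grip_width: 0.006
clock: 6.4
position: [0.4853, -0.1673, 0.1478]
ee_rot: [[0.999, 0.001, 0.036], [-0.036, 0.0, 0.999], [0.001, -1.0, 0.0]]
ft_force: [-0.1, 0.3, 0.5]
grip_width: 0.004
```

View pics/b4.png

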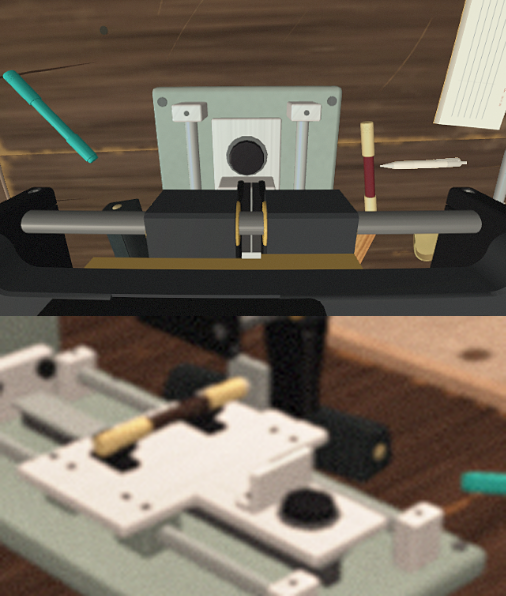

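The pen now lies against the fence. In the wrist view, in full-size pixels, the button is at (313,196) and the rest's top edge is at about row 226. I'll check the rays.

```bash
python3 - <<'E'
import pickle
from h import *
s=pickle.load(open("w4.pkl","rb"))
g=cv2.cvtColor(s["frame"],cv2.COLOR_BGR2GRAY)
print(g[150:240,285].tolist())
m=(g[160:235,270:350]<75).astype(np.uint8);n,l,st,c=cv2.connectedComponentsWithStats(m);print(st.tolist(),c.tolist())
for p,z in(((313,196),.074),((313,172),.074),((285,226),.092),((285,224),.064)):print(p,onz(s,p,z).round(4))
E
```

```text
[165, 194, 211, 216, 215, 214, 215, 215, 215, 214, 215, 214, 213, 214, 214, 213, 214, 214, 214, 213, 214, 214, 213, 213, 213, 214, 213, 214, 214, 214, 214, 214, 212, 214, 214, 212, 213, 213, 214, 215, 215, 216, 220, 221, 224, 224, 226, 224, 221, 222, 221, 219, 218, 216, 215, 215, 214, 214, 214, 213, 213, 213, 215, 215, 213, 215, 215, 215, 214, 214, 215, 216, 221, 188, 129, 115, 124, 118, 118, 122, 118, 122, 122, 121, 123, 123, 125, 175, 203, 198]
[[0, 0, 80, 75, 4311], [20, 17, 44, 45, 1520], [66, 30, 1, 1, 1], [67, 33, 1, 1, 1], [67, 40, 1, 1, 1], [31, 68, 17, 7, 82], [49, 68, 17, 7, 84]] [[38.28763627928555, 34.95685455810717], [41.97236842105263, 38.99342105263158], [66.0, 30.0], [67.0, 33.0], [67.0, 40.0], [37.792682926829265, 71.82926829268293], [57.67857142857143, 71.88095238095238]]
(313, 196) [ 0.4737 -0.1694  0.074 ]
(313, 172) [ 0.4563 -0.1687  0.074 ]
(285, 226) [ 0.4888 -0.1886  0.092 ]
(285, 224) [ 0.4981 -0.1919  0.064 ]
```

The button is at about (0.475,-0.169) and the rest face is at x≈0.497. I shift back 2 mm and descend onto the button.

```bash
python3 -m crank '-0.2 2.5 0 0 0 0 0;0 2.5 0 0 0 0 0;0 0.3 0 0 0 0 0;0 0 0 0 0 0 0'
python3 -m crank '0 0.3 0 0 0 0 0;0 0.2 0 0 0 0 0;0 0 0 0 0 0 0'
python3 -m crank '0 0.2 0 0 0 0 0;0 0.1 0 0 0 0 0;0 0 0 0 0 0 0'
```

```text
clock: 6.9
position: [0.4836, -0.1668, 0.0943]
ee_rot: [[0.999, -0.001, 0.034], [-0.034, -0.0, 0.999], [-0.001, -1.0, -0.0]]
ft_force: [-0.3, -0.1, 0.4]
grip_width: 0.008
clock: 7.2
position: [0.4839, -0.1673, 0.0902]
ee_rot: [[0.999, 0.001, 0.035], [-0.035, 0.0, 0.999], [0.001, -1.0, 0.0]]
ft_force: [-0.7, 0.2, 3.4]
grip_width: 0.002
clock: 7.5
position: [0.4839, -0.1672, 0.0873]
ee_rot: [[0.999, 0.001, 0.035], [-0.035, 0.0, 0.999], [0.001, -1.0, 0.0]]
ft_force: [-1.8, 1.6, 7.0]
grip_width: 0.007
```

```bash
python3 -m crank '0 0.2 0 0 0 0 0;0 0.2 0 0 0 0 0;0 0 0 0 0 0 0'
python3 -m crank '0.2 0 0 0 0 0 0;0.3 0 0 0 0 0 0;0.5 0 0 0 0 0 0;0 0 0 0 0 0 0'
```

```text
clock: 7.8
position: [0.4871, -0.1675, 0.0861]
ee_rot: [[0.999, 0.008, 0.034], [-0.034, -0.0, 0.999], [0.008, -1.0, 0.0]]
ft_force: [-0.4, 3.2, 24.6]
grip_width: 0.007
clock: 8.2
position: [0.4975, -0.1678, 0.0861]
ee_rot: [[0.999, 0.009, 0.034], [-0.034, -0.0, 0.999], [0.009, -1.0, -0.0]]
ft_force: [2.2, 2.4, 23.7]
grip_width: 0.003
```

```bash
python3 -m crank '0.5 -0.15 0 0 0 0 0;0.7 0 0 0 0 0 0;0.8 0 0 0 0 0 0;0.8 0 0 0 0 0 0;0.8 0 0 0 0 0 0'
python3 -m crank '0.8 0 0 0 0 0 0;0.8 0 0 0 0 0 0;0.8 0 0 0 0 0 0;0.8 0 0 0 0 0 0;0.5 0 0 0 0 0 0'
```

```text
clock: 8.7
position: [0.5317, -0.1688, 0.0865]
ee_rot: [[0.999, 0.005, 0.035], [-0.035, 0.0, 0.999], [0.005, -1.0, 0.0]]
ft_force: [-2.1, 2.1, 16.3]
grip_width: 0.006
clock: 9.2
position: [0.5689, -0.17, 0.0866]
ee_rot: [[0.999, 0.005, 0.034], [-0.034, 0.0, 0.999], [0.005, -1.0, 0.0]]
ft_force: [-1.2, 2.7, 15.8]
grip_width: 0.007
```

```bash
python3 -m crank '0.5 0 0 0 0 0 0;0.5 0 0 0 0 0 0;0.5 0 0 0 0 0 0;0.3 0 0 0 0 0 0;0.3 0 0 0 0 0 0'
python3 -m crank '0.3 0 0 0 0 0 0;0.3 0 0 0 0 0 0;0.3 0 0 0 0 0 0;0.3 0 0 0 0 0 0;0 0 0 0 0 0 0'
```

```text
clock: 9.7
position: [0.5895, -0.1706, 0.0866]
ee_rot: [[0.999, 0.005, 0.034], [-0.034, 0.0, 0.999], [0.005, -1.0, 0.0]]
ft_force: [-1.7, 3.5, 16.0]
grip_width: 0.008
clock: 10.2
position: [0.597, -0.1713, 0.0861]
ee_rot: [[0.999, -0.005, 0.036], [-0.036, 0.002, 0.999], [-0.005, -1.0, 0.002]]
ft_force: [-22.4, 4.5, 29.9]
grip_width: 0.003
```

Forward force rose to 22 N and motion stopped, which matches the end stop. I ease the push slightly, let the button up while still pushing lightly, then leave.

```bash
python3 -m crank '-0.25 0 0 0 0 0 0;0 -0.2 0 0 0 0 0;0 0 0 0 0 0 0'
python3 -m crank '0 -0.2 0 0 0 0 0;0 -0.2 0 0 0 0 0;0 -0.2 0 0 0 0 0;0 -0.2 0 0 0 0 0;0 0 0 0 0 0 0'
python3 -m crank '-0.6 0 0 0 0 0 0;-0.4 -0.3 0 0 0 0 0;0 -2 0 0 0 0 0;0 -3 0 0 0 0 0;0 -3 0 0 0 0 0'
```

```text
clock: 10.5
position: [0.5968, -0.1713, 0.0874]
ee_rot: [[0.999, 0.001, 0.035], [-0.035, 0.0, 0.999], [0.001, -1.0, 0.0]]
ft_force: [-3.9, 0.0, 8.3]
grip_width: 0.004
clock: 11.0
position: [0.5969, -0.1711, 0.0942]
ee_rot: [[0.999, 0.0, 0.035], [-0.035, 0.0, 0.999], [0.0, -1.0, 0.0]]
ft_force: [-0.1, 0.1, -0.5]
grip_width: 0.004
clock: 11.5
position: [0.586, -0.1709, 0.1779]
ee_rot: [[0.999, -0.001, 0.035], [-0.035, 0.0, 0.999], [-0.001, -1.0, 0.0]]
ft_force: [0.6, -0.6, 0.3]
grip_width: 0.007
```

Now I retreat towards the robot and look.

```bash
python3 -m crank '-4 -1 0 0 0 0 0;-4 -1 0 0 0 0 0;-4 -1 3 0 0 0 0;-1 0 4 0 0 0 0;-1 0 4 0 0 0 0'
python3 -m crank '0 0 4 0 0 0 0;0 0 4 0 0 0 0;0 0 4 0 0 0 0;0 0 0 0 0 0 0'
python3 - <<'E'
from cell import optics
import pickle
from h import *
s=optics.snapshot("top");pickle.dump(s,open("t5.pkl","wb"));a=cv2.resize(s["frame"][130:270,250:390],(560,560),interpolation=cv2.INTER_CUBIC)
c=optics.snapshot("scene");b=cv2.resize(c["frame"][150:270,190:410],(560,305),interpolation=cv2.INTER_CUBIC)
pickle.dump(c,open("s5.pkl","wb"))
cv2.imwrite("pics/e5.png",cv2.resize(np.vstack([a,b]),None,fx=.69,fy=.69))
E
```

```text
clock: 12.0
position: [0.4502, -0.0559, 0.2076]
ee_rot: [[0.999, 0.002, 0.036], [-0.036, 0.001, 0.999], [0.002, -1.0, 0.001]]
ft_force: [1.4, -0.3, 0.0]
grip_width: 0.006
clock: 12.4
position: [0.455, 0.0684, 0.2069]
ee_rot: [[1.0, 0.0, 0.028], [-0.028, 0.001, 1.0], [0.0, -1.0, 0.001]]
ft_force: [0.1, -1.1, 0.7]
grip_width: 0.006
```

View pics/e5.png

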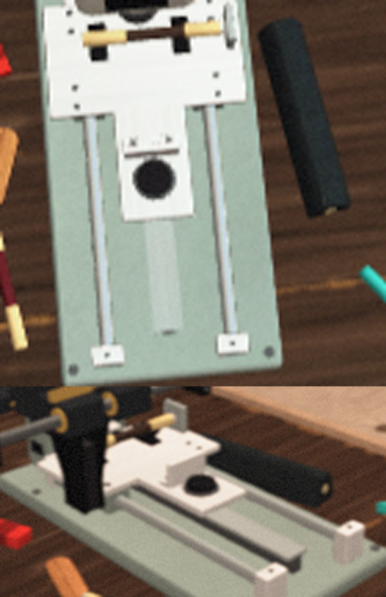

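The picture shows the carriage in under the head, the pen at the fence and the button up. The apparent pen–fence gap is about 1–2 px, so I'll measure it more carefully.

```bash
python3 - <<'E'
import pickle
from h import *
s=pickle.load(open("t5.pkl","rb"));f=s["frame"]
print("button",onz(s,(305.8,194.9),.074).round(4))
hsv=cv2.cvtColor(f,cv2.COLOR_BGR2HSV)
m=cv2.inRange(hsv,(12,70,90),(35,255,255))[130:155,265:345];n,l,st,c=cv2.connectedComponentsWithStats(m)
for q in st[1:]: print(q+[265,130,0,0,0])
for p in((280,144.5),(330,140),(331,140)):print(p,onz(s,p,.08).round(4))
a=cv2.resize(f[125:160,262:345],(664,280),interpolation=cv2.INTER_CUBIC);cv2.imwrite("pics/p6.png",a)
E
```

```text
button [ 0.5855 -0.1757  0.074 ]
[339 134   1   1   1]
[316 137  14   7  64]
[280 141  16   6  85]
[307 140   1   1   1]
[340 144   1   1   1]
(280, 144.5) [ 0.719  -0.1272  0.08  ]
(330, 140) [ 0.7152 -0.2518  0.08  ]
(331, 140) [ 0.7149 -0.2543  0.08  ]
```

View pics/p6.png

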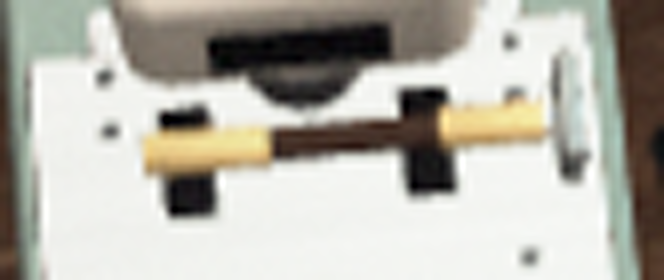

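The apparent gap of about 1 px (fence face and top-edge parallax) is the same as when I was pressing the pen on the fence at 18 N, so the pen is still seated. The button moved about 110 mm, which is consistent with the stop. I'll hand in.

```bash
python3 -c "
from cell import manip,get_obs
print(get_obs()['clock']);print(manip.close_job())"
```

```text
12.5
the job is handed in; nothing more can be done
None
```

The pen engraver is set up, and I handed the job in at 12.5 s of the allowed 48 s; no verdict was reported.

- **Pen:** I pushed the pen along its saddles with closed fingertips until it stopped dead against the fence, and force rose to 18 N with no further movement. The last top view shows about 1 px (2.5 mm) between pen and fence. The same gap showed while I was pressing the pen home, so I read it as parallax. I could not get a closer view under the head to confirm this.
- **Brake and carriage:** I held the button fully down and pushed the carriage in about 110 mm, until it stopped with the forward force at 22 N. Then I eased off to about 4 N and let the button come up with no measurable spring-back.
- **Last checks:**
  - The final pictures show the carriage in under the head and the button up, with the tool clear.
  - The pen's line measured x ≈ 0.717 against an expected 0.711 or so. That 6 mm difference is probably down to my rough estimate of the base position. I took the force at the stop as the proof.
  - The loose items nearby were not touched.

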